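# Press the bush into a clamp bar and hold the bar over its studs

### The job

Pull the sprung lever of the bench press all the way down, so that the ram drives the collar bush fully home in the wooden clamp bar, and let the lever come slowly back up under control. Then draw the bar out of the press, carry it over the saw guard without touching it to the sawing jig on the near side, and stop with it level and still about 15 mm above the tops of the jig's two studs, the bush over the thick stud and the slot over the thin one, touching neither. Finish while holding it there, so that I can slip washers onto the studs: do not let go of it, and leave the wooden offcut, the star knob and the tape measure where they lie.

Things in the scene. Friction and masses are not known exactly. Their poses are not given: they have to be found in the camera images.
- press: small grey lever press on a dark wooden board, fixed, between saw guard and rip fence. Origin on the table under the ram axis; z up, y along the board: column at y = -0.08 to -0.04, ram at 0, wooden packing under the bar's far end at 0.166 to 0.194. Board 120 mm wide (x), y = -0.105 to 0.205, 15 mm thick. Head: 50 mm wide, y = -0.082 to 0.034, from z = 0.156 to 0.22
- anvil (a point): top centre of the round steel anvil under the ram, 37 mm over the table, as is the packing; the bar lies on both. Two low cheeks stand beside the bar here (23 to 30 mm either side of its middle line, 26 mm long, 5 mm high)
- ram_foot (a point): centre of the underside of the ram's 30 mm round foot, 83 mm over the table at rest, 25 mm lower at full stroke. It hangs over the bush: with the bush home the bar can be raised only about 20 mm there, so draw it out along press +y by 80 mm or more before lifting it higher
- lever_ball (a point): centre of the black 30 mm ball on the end of the press lever (a 12 mm round bar that forks towards the pivot). At rest it is 172 mm to the press's -y side of the pivot and 120 mm above it. The fingers can pinch it from above along the hinge axis, and it turns between them while they go round the arc, or they can push it from above
- lever_pivot (a point): point on the lever's hinge axis, in the mid plane of the press, 186 mm over the table. The axis is the press's x axis; the ball circles it at 210 mm
- press_lever (a joint): lever angle in rad: 0 at rest (ball 35 degrees above level), 1.05 at its lower stop (25 degrees below level). A spring returns it, 3 N at the ball at rest to 6 N at the stop, a few N more while the bush goes in. Let go half way it snaps up at over 2.5 rad/s; within 0.1 rad of rest letting go does no harm. The ram goes down 24 mm per rad, the bush home in the last half rad
- bar: the clamp bar: pale wooden bar 220 x 40 x 18 mm (y, x, z) with two holes, about 0.13 to 0.25 kg, lying in the press along press y. Origin: centre of its underside; y along the bar from the bush end (-0.11) to the slot end (+0.11), z up
- bar_grip (a point): the free place to grip the bar, across its 40 mm width: on the bar's middle line 30 mm from its centre towards the slot end, at half its thickness. In the press the fingers have 13 mm of air under the bar's sides down to the board's top (22 mm) here
- bush_hole (a point): centre, at the bar's underside, of the 18 mm hole with the bush in it (12 mm bore), at y = -0.085 of the bar
- slot_hole (a point): centre, at the bar's underside, of the 9 x 22 mm slot (long way along the bar), at y = +0.085 of the bar
- bush (a joint): how far in m the steel collar bush (27 mm collar, 3 mm thick) is pushed in: 0 to 0.002 at the start (collar about 12 mm above the wood), 0.012 home with the collar on the wood. It is a tight fit, about 20 N at the ram, and stays where it is pushed
- jig: sawing jig, fixed on the table on the robot's side of the saw guard, at the left or the right: pale plywood base 120 x 260 x 12 mm (x, y, z), with a workpiece block (to z = 0.036) and a stop strip across its middle and two upright threaded studs 170 mm apart. Origin: centre of the underside; y from the thick stud to the thin one
- thick_stud_top (a point): top centre of the 10 mm stud with the larger hexagon nut, at y = -0.085 of the jig, 67 mm over the table
- thin_stud_top (a point): top centre of the 6 mm stud with the smaller nut, at y = +0.085 of the jig, 67 mm over the table
- saw_mid_guard: the saw's guard, fixed, between press and jig: blue arms and two solid clear plastic side panels, of which only the thin grey edge trim shows, at world x = 0.435 to 0.545, y = -0.35 to 0.52. Its panels and arms reach 0.222 m over the table, the knife at its left end (y = 0.45 to 0.54) 0.235. Beyond the press the rip fence, 111 mm high, has its face at x = 0.745
- stock: loose wooden offcut 70 x 160 x 45 mm lying on the near side, at the right or left, where the jig is not; leave it alone
- star_grip: loose yellow star knob 48 mm across, 26 mm high, in the middle near the robot; leave it alone
- tape: yellow tape measure 38 x 78 x 63 mm standing in the middle near the robot; leave it alone

How it is judged (in metres and radians):
On the way, in this order (a step that is already met when the one before it is completed fails the run):
1. the lever is pulled to the end of its stroke and the bush is home (within 1.5 mm) (value of joint press_lever above 0.95 rad and value of joint bush above 0.0105 m), for 0.1 s.
2. the lever is back up at rest (value of joint press_lever below 0.1 rad), for 0.2 s.
3. the bar is held in the fingers, raised over 0.16 m to pass over the guard (height (world z) of bar above 0.16 m and contact force between bar and the fingers above 2 N), for 0.1 s.
At the end, for the whole second after the job is handed in: the bar is held still by the fingers alone, level within 4 degrees; bush hole within 6 mm of the thick stud's axis, slot centre within 7 mm of the thin stud's, both 6 to 25 mm above the stud tops; nothing of the jig touched, bush home (1.5 mm), lever up at rest (horizontal distance between bush_hole and thick_stud_top below 0.006 m and horizontal distance between slot_hole and thin_stud_top below 0.007 m and z of bush_hole in the frame of thick_stud_top between 0.006 and 0.025 m and z of slot_hole in the frame of thin_stud_top between 0.006 and 0.025 m and angle between bar's own z axis and vertical below 0.07 rad and contact force between bar and the fingers above 2 N and contact force between bar and jig below 0.1 N and linear speed of bar below 0.02 m/s and angular speed of bar below 0.1 rad/s and value of joint bush above 0.0105 m and value of joint press_lever below 0.1 rad); the arm keeps its last pose, push and grip.
It fails at once if the lever flies back (over 2.5 rad/s upwards) (velocity of joint press_lever below -2.5 rad/s).
It fails at once if the bar touches the saw guard (contact force between bar and saw_mid_guard above 0.5 N).
It fails at once if the bar touches the jig or its studs (contact force between bar and jig above 0.5 N).
It fails at once if the offcut, star knob or tape measure is moved by over 2 cm (distance of any of stock, star_grip, tape from where it was at the start of the episode above 0.02 m).
It also fails if it takes over 72 s, if anything falls off the work surface, if the arm or the gripper's body presses on something with over 40 N, if the wrist force passes 120 N, or if a joint passes its speed limit or range.

### The arm

A 6-joint arm with a two-finger parallel gripper is mounted at the origin on a cart in front of the work surface, level with it; the furniture and walls round the work are solid. World frame = base frame: x ahead of the robot, y to its left, z up, the work surface at z = 0. Lengths are in m, angles in degrees, forces in N, time in s.
With the tool pointing down it reaches from about 0.35 to 0.975 m from the base axis. Payload 17.4 kg.
Tool frame: the origin (TCP) lies at the very end of the fingers, on their centre line; the grasp point (between the pads) lies 19 mm behind it; z points along the fingers, y is the direction in which the jaws open and shut (so a half turn about z gives the same grasp; the last joint's range is limited). The gripper opens to 85 mm and grips with 20 to 120 N. Pads are 22 mm wide; open, the fingers measure 114 mm over their backs; the gripper's body (76 mm by 85 mm) begins 54 mm behind the grasp point. The pads swing forward as they close: fully open they stand 13 mm farther back than shut.
Start: joints at [-71.551, 6.646, 82.598, -0, 90.757, -2.166], TCP at [0.238, -0.632, 0.231] pointing down, gripper open.
Joint ranges: [-162.19, 162.19], [-47.58, 125.68], [4.15, 143.07], [-65.23, 245.23], [0.69, 171.88], [-170.13, 170.13]. Speed limits (degrees/s): [108.29, 108.29, 127.2, 180, 180, 180].

### API

Orientations are given as a 3x3 rotation matrix whose columns are the frame's x, y, z axes.
In Python, from bench import sensors, eyes, arm gives the robot as it stands. The module is installed in compiled form; this text tells all that it offers.
- The arm moves only by the tool move_arm, never from a script. Its argument "rows" is a list of rows, each a list of 4 numbers: the shift along the tool's x, y, z in cm, then the turn about the tool's z in rad. In form: [[x, y, z, roll], ...]. A call has 1 to 10 rows; each row is the pose to reach, as a shift and turn from the pose commanded when the call began, along the tool's axes at that moment; what a row does not reach only later rows make up. A row lasts 1/8 s, in which the tool goes at most 62.5 mm and 10.7 degrees, less where a joint would pass 70% of its speed; a pose out of reach is approached as far as the arm can. A call with a gripper value outside its range is refused whole. "grip" is the opening, from 0 (shut) to 1 (fully open), set as the call begins (left out, the last holds). The fingers move at their own pace and stop on an object; "squeeze" is the grip in N (left out, the last holds). Time passes only in rows, so rows that repeat a pose let the fingers close. It gives the time, the measured TCP pose, the force and the opening at its end, in the units of the state.
- sensors.state(): the state, without advancing time (a new reading comes with each control period).
- eyes.camera(name): name is "side" or "top" or "wrist"; returns the picture (420x560x3 uint8, red, green, blue); there is no depth.
- eyes.camera_model(name): a dict with "fovy" (degrees; the focal length in pixels is half the picture's height over the tangent of half this angle, whatever the lens; pixels are square), "cx", "cy" (the principal point, pixels), "position" and "attitude" of the camera in the world. Camera axes: x right, y down, z forward; pixel columns grow to the right and rows downward; lengths in m; the calibration is good to about 2 mm. A picture is of the moment at which its call begins: read the wrist's pose just before it. camera_model takes no time and is no camera call; for the wrist camera it gives the pose at the moment of the call.
- arm.close_job(): hands the job in, once; it reports no verdict.
The state is a dict: "time": time; "joint_positions": joint angles; "joint_vel": joint speeds; "tau": joint torques, N m; "position": TCP position; "tool_rot": TCP orientation; "force": force on the tool from outside, world axes, zero at the start; "ft_torque": the same for the moment, N m; "grip_width": finger opening in m.
Only numpy, scipy, OpenCV 4.12 (cv2) and the standard library are available. Lean on these libraries where they do the work, as an engineer would, in place of code of your own. Each camera call takes 0.05 s, during which the arm holds its last target.

## Working session

There is one attempt and no reset: what is moved stays moved. The work goes in short steps, Python scripts to look and compute and a tool call to move; the robot and the scene stay as the last step left them, time stands still between calls to the robot, and variables do not carry over. Pictures are saved under pics/ and viewed, and the job is handed in when it is done.

Besides the shell and the picture viewer there is one more tool, called after "Emit:" as a command line: name --pt "numbers of a row" for each row, then --argument value for the rest. move_arm: Moves the arm, as the interface text tells. Its arguments: {"type":"object","properties":{"rows":{"type":"array","items":{"type":"array","items":{"type":"number"}}},"grip":{"type":"number"},"squeeze":{"type":"number"}},"required":["rows"]}

```bash
mkdir -p pics
python3 - <<'E'
from bench import sensors, eyes, arm
import cv2, numpy as np
s=sensors.state()
for k,v in s.items(): print(k,np.round(v,4).tolist())
for n in ("side","top","wrist"):
    m=eyes.camera_model(n); print(n,{k:np.round(v,4).tolist() if not isinstance(v,str) else v for k,v in m.items()})
    im=eyes.camera(n); cv2.imwrite(f"pics/{n}0.png",im[:,:,::-1])
E
```

```text
time 0.0
joint_positions [-71.5494, 6.6737, 82.6382, 0.0013, 90.7555, -2.164]
joint_vel [0.0234, -0.0125, 0.0337, 0.031, 0.0541, -0.0025]
tau [-0.0002, -73.1986, -63.2492, -0.0001, 0.0063, -0.0]
position [0.2376, -0.6316, 0.2305]
tool_rot [[0.936, 0.3521, -0.0004], [0.3521, -0.936, 0.0011], [0.0001, -0.0012, -1.0]]
force [0.108, 0.3103, 0.0777]
ft_torque [0.0367, 0.0049, -0.0951]
grip_width 0.0856
side {'fovy': 44.5583, 'cx': 272.8697, 'cy': 218.7717, 'position': [-0.2487, 0.7214, 1.1388], 'attitude': [[-0.7066, -0.4922, 0.5083], [-0.7073, 0.4696, -0.5284], [0.0214, -0.7329, -0.68]]}
top {'fovy': 53.7962, 'cx': 281.1897, 'cy': 210.4689, 'position': [0.3987, -0.0091, 1.349], 'attitude': [[0.0045, -0.9981, 0.0619], [-0.9999, -0.0053, -0.012], [0.0123, -0.0618, -0.998]]}
wrist {'fovy': 70.0422, 'cx': 281.1207, 'cy': 208.1165, 'position': [0.3141, -0.6037, 0.3738], 'attitude': [[0.3523, -0.8868, -0.2992], [-0.9359, -0.3341, -0.1118], [-0.0008, 0.3194, -0.9476]]}
```

View pics/side0.png

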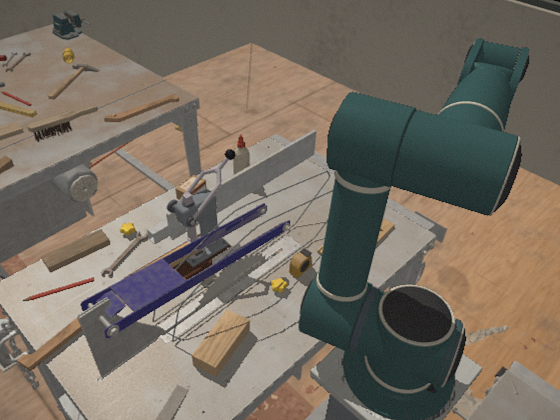

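View pics/top0.png

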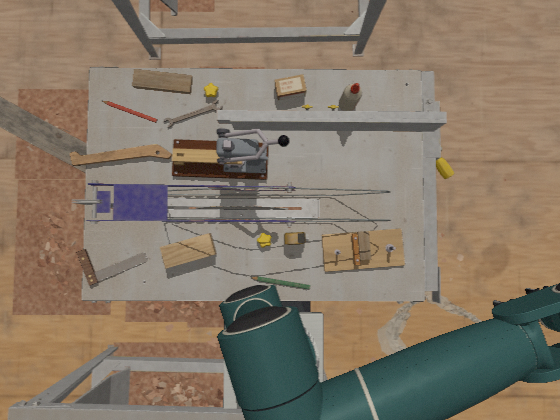

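View pics/wrist0.png

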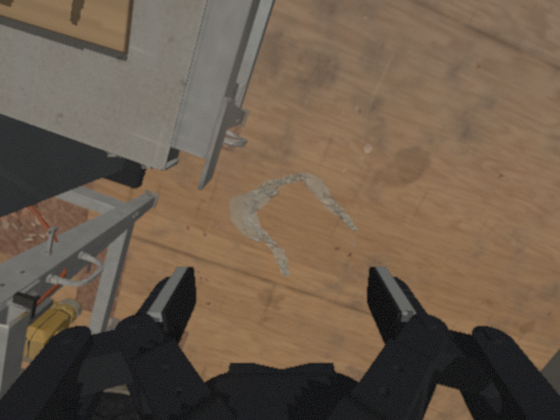

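The top view shows the press around (220,155) with the ball at (284,141) towards world -y. The jig is at (362,250), the offcut at (188,252), the star knob at (264,240) and the tape at (294,238). I'll zoom in to measure them.

Run:
```python
import cv2
im=cv2.imread("pics/top0.png")
cv2.imwrite("pics/top0_press.png",cv2.resize(im[120:190,165:305],None,fx=5.7,fy=5.7,interpolation=cv2.INTER_CUBIC))
cv2.imwrite("pics/top0_jig.png",cv2.resize(im[220:280,310:420],None,fx=7,fy=7,interpolation=cv2.INTER_CUBIC))
im=cv2.imread("pics/side0.png")
cv2.imwrite("pics/side0_press.png",cv2.resize(im[140:280,130:280],None,fx=4,fy=4,interpolation=cv2.INTER_CUBIC))
```

```text
(no output)
```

View pics/top0_press.png

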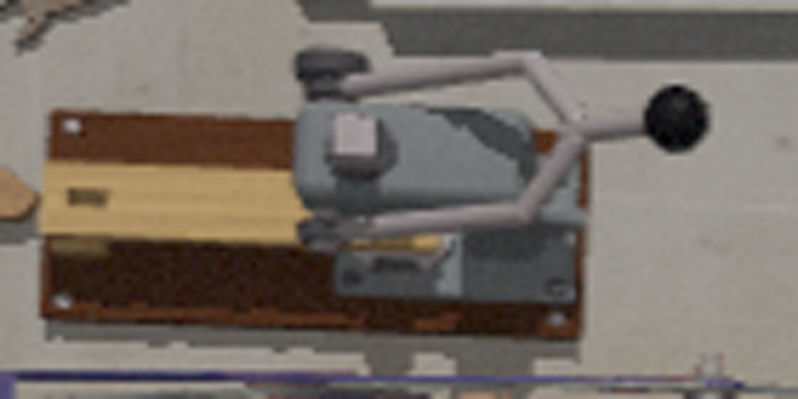

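View pics/top0_jig.png

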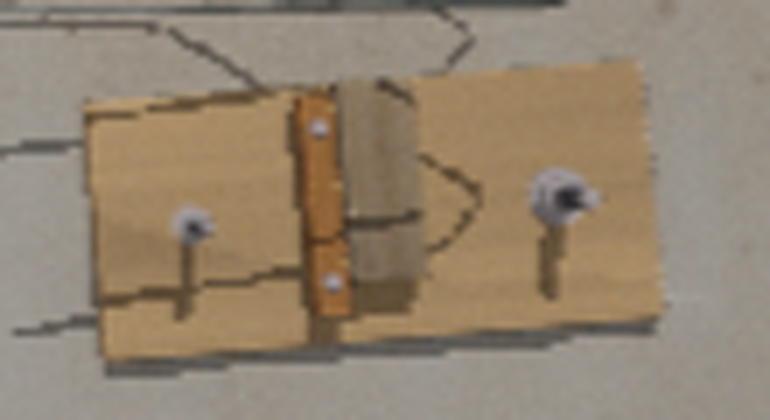

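View pics/side0_press.png

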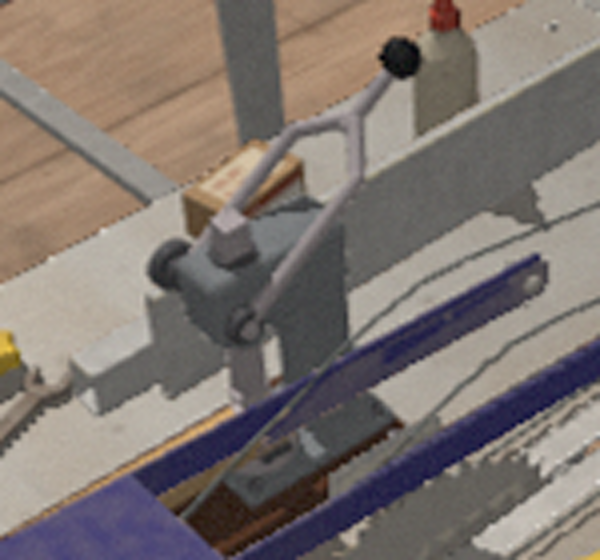

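```bash
cat > h.py <<'E'
import numpy as np, cv2
from bench import sensors, eyes
def cam(n,shape=(420,560)):
    m=eyes.camera_model(n); f=shape[0]/2/np.tan(np.radians(m["fovy"])/2)
    return dict(f=f,c=np.array([m["cx"],m["cy"]]),p=np.array(m["position"]),R=np.array(m["attitude"]))
def ray(C,uv):
    d=C["R"]@np.array([(uv[0]-C["c"][0])/C["f"],(uv[1]-C["c"][1])/C["f"],1]); return C["p"],d/np.linalg.norm(d)
def onz(C,uv,z):
    p,d=ray(C,uv); return p+d*(z-p[2])/d[2]
def proj(C,X):
    q=C["R"].T@(np.asarray(X)-C["p"]); return C["c"]+C["f"]*q[:2]/q[2]
def tri(C1,u1,C2,u2):
    p1,d1=ray(C1,u1);p2,d2=ray(C2,u2)
    A=np.stack([d1,-d2],1); t=np.linalg.lstsq(A,p2-p1,rcond=None)[0]
    a=p1+t[0]*d1;b=p2+t[1]*d2; return (a+b)/2,np.linalg.norm(a-b)
E
python3 - <<'E'
from h import *
np.set_printoptions(precision=4,suppress=True)
T=cam("top");S=cam("side")
un=lambda x,y,s,ox,oy:np.array([(x+.5)/s-.5+ox,(y+.5)/s-.5+oy])
B={k:onz(T,un(*v,5.7,165,120),.015) for k,v in dict(TL=(52,112),TR=(588,133),BL=(42,318),BR=(580,338)).items()}
for k,v in B.items(): print("board",k,v)
c=sum(B.values())/4
yd=(B["TL"]+B["BL"]-B["TR"]-B["BR"])[:2]; print("len",np.linalg.norm(yd)/2,"width",np.linalg.norm((B["TL"]+B["TR"]-B["BL"]-B["BR"])[:2])/2)
a=np.arctan2(yd[1],yd[0])-np.pi/2; print("press yaw deg",np.degrees(a),"center",c)
o=c[:2]-.05*np.array([-np.sin(a),np.cos(a)]);print("press origin",o)
def ball(n):
    im=cv2.imread(f"pics/{n}0.png"); x0,y0=((284,141) if n=="top" else (230,154))
    sub=im[y0-12:y0+13,x0-12:x0+13].max(2)<50
    nn,l,st,ce=cv2.connectedComponentsWithStats(sub.astype(np.uint8)); i=1+np.argmax(st[1:,4]); print(n,ce[i]+[x0-12,y0-12],st[i]); return ce[i]+[x0-12,y0-12]
X,e=tri(T,ball("top"),S,ball("side")); print("ball",X,e)
p=np.array([o[0],o[1]]);R=np.array([[np.cos(a),-np.sin(a)],[np.sin(a),np.cos(a)]]); print("ball in press",R.T@(X[:2]-p))
J={k:onz(T,un(*v,7,310,220),.012) for k,v in dict(TL=(84,100),TR=(638,62),BL=(105,360),BR=(662,315)).items()}
for k,v in J.items(): print("jig",k,v)
c=sum(J.values())/4
yd=(J["TL"]+J["BL"]-J["TR"]-J["BR"])[:2];aj=np.arctan2(yd[1],yd[0])-np.pi/2
print("len",np.linalg.norm(yd)/2,"width",np.linalg.norm((J["TL"]+J["TR"]-J["BL"]-J["BR"])[:2])/2,"jig yaw",np.degrees(aj),c)
yv=np.array([-np.sin(aj),np.cos(aj)])
print("thick",c[:2]-.085*yv,onz(T,un(590,198,7,310,220),.067),"thin",c[:2]+.085*yv,onz(T,un(209,229,7,310,220),.067))
E
```

```text
board TL [0.7117 0.3256 0.015 ]
board TR [0.7018 0.0197 0.015 ]
board BL [0.5933 0.3288 0.015 ]
board BR [0.5837 0.0235 0.015 ]
len 0.305762843669963 width 0.11830854639827443
press yaw deg -1.8195156368306369 center [0.6476 0.1744 0.015 ]
press origin [0.646  0.1244]
top [282.9767 140.3953] [ 6  6 11 11 86]
side [230.     154.2899] [ 7  8 10 10 69]
ball [ 0.6423 -0.0259  0.3046] 0.001306463227146149
ball in press [ 0.0011 -0.1503]
jig TL [ 0.4066 -0.1559  0.012 ]
jig TR [ 0.4253 -0.4126  0.012 ]
jig BL [ 0.2876 -0.1654  0.012 ]
jig BR [ 0.309  -0.4221  0.012 ]
len 0.2575082408870028 width 0.1180612452338636 jig yaw 4.476758138169815 [ 0.3571 -0.289   0.012 ]
thick [ 0.3638 -0.3737] [ 0.364  -0.3739  0.067 ] thin [ 0.3505 -0.2043] [ 0.3497 -0.205   0.067 ]
```

Pixel positions:
- **Ball:** (283,140) in the top view and (230,154) in the side view. This triangulates to (0.642,-0.026,0.305) with a 1.3 mm residual, and the height fits the 0.306 expected.
- **Studs:** the board and jig corners agree with the direct stud measurements to within about 1 mm.

Next I move towards the ball, going higher first.

Emit:
move_arm --pt "2 -1.5 -4 -0.04" --pt "5 -3.5 -8 -0.1" --pt "8 -6 -12 -0.16" --pt "11.5 -8.5 -15 -0.22" --pt "15 -11 -17 -0.29" --pt "18.5 -13.5 -17 -0.36" --pt "22 -16 -17 -0.43" --pt "25.5 -18.5 -17 -0.5" --pt "28 -20.5 -17 -0.56" --pt "30 -21.5 -17 -0.6" --grip 1

```text
time: 1.4
position: [0.4433, -0.3236, 0.4014]
tool_rot: [[0.572, 0.821, 0.0], [0.821, -0.572, -0.0], [0.0, 0.0, -1.0]]
force: [-0.0, -0.8, -0.2]
grip_width: 0.0852
```

Emit:
move_arm --pt "2 0 0 -0.04" --pt "5 0 0 -0.1" --pt "9 0 0 -0.16" --pt "13 0 0 -0.22" --pt "17 -0.3 0 -0.29" --pt "21 -0.4 0 -0.36" --pt "25 -0.5 0 -0.43" --pt "29 -0.6 0 -0.5" --pt "33 -0.7 0 -0.55" --pt "35.8 -0.7 0 -0.578"

```text
time: 2.65
position: [0.6431, -0.0261, 0.4009]
tool_rot: [[0.031, 1.0, -0.001], [1.0, -0.031, 0.0], [0.0, -0.001, -1.0]]
force: [-0.7, -1.0, 0.7]
grip_width: 0.0855
```

Run:
```python
from h import *
import json
C=cam("wrist"); im=eyes.camera("wrist"); cv2.imwrite("pics/w1.png",im[:,:,::-1]); print(C)
np.savez("w1.npz",**C); s=sensors.state();print(s["position"],s["tool_rot"],s["joint_positions"],s["time"])
print(proj(C,[.6423,-.0259,.3055]))
```

```text
{'f': np.float64(299.6758984026205), 'c': array([281.12071299, 208.11651852]), 'p': array([0.64520293, 0.0552161 , 0.54405213]), 'R': array([[ 9.99537309e-01, -2.86811290e-02, -1.01272167e-02],
       [-3.04135688e-02, -9.47091441e-01, -3.19519666e-01],
       [-4.27215539e-04,  3.19679832e-01, -9.47525526e-01]])}
[ 0.64424064 -0.02421617  0.40023686] [[ 2.81970360e-02  9.99601833e-01 -1.05037172e-03]
 [ 9.99601967e-01 -2.81960486e-02  9.43284147e-04]
 [ 9.13292230e-04 -1.07655145e-03 -9.99999003e-01]] [-4.44163946e+00  3.22904004e+00  7.07121259e+01  5.12385205e-02
  1.06123015e+02 -2.81168024e+00] 2.7
[280.72510405 208.88635221]
```

View pics/w1.png

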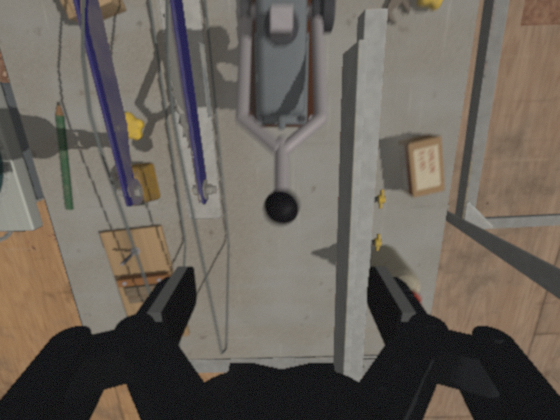

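The wrist picture shows the ball at (281,207) and I predicted (281,209), so the position is confirmed to 1–2 mm. Lowering over the ball.

Emit:
move_arm --pt "0 0 2 0" --pt "-0.1 -0.1 5 0" --pt "-0.1 -0.1 8 0" --pt "-0.1 -0.1 10 0" --pt "-0.1 -0.1 11.3 0" --pt "-0.1 -0.1 11.3 0" --pt "-0.1 -0.1 11.3 0"

```text
time: 3.58
position: [0.6416, -0.0287, 0.2895]
tool_rot: [[0.033, 0.999, 0.001], [0.999, -0.033, -0.0], [-0.0, 0.001, -1.0]]
force: [0.2, 0.2, 0.8]
grip_width: 0.0852
```

Emit:
move_arm --pt "0 0 0 0" --pt "0 0 0 0" --pt "0 0 0 0" --pt "0 0 0 0" --pt "0 0 0 0" --pt "0 0 0 0" --pt "0 0 0 0" --pt "0 0 0 0" --grip 0 --squeeze 40

```text
time: 4.58
position: [0.6415, -0.0287, 0.2886]
tool_rot: [[0.033, 0.999, 0.001], [0.999, -0.033, -0.0], [-0.0, 0.001, -1.0]]
force: [4.4, -1.9, 5.4]
grip_width: 0.0282
```

Run:
```python
from h import *
im=eyes.camera("wrist"); cv2.imwrite("pics/w2.png",im[:,:,::-1])
s=sensors.state();print(s["position"],s["force"],s["grip_width"],s["joint_positions"],s["time"])
```

```text
[ 0.64151874 -0.02874564  0.28853969] [ 3.98245077 -1.75795198  4.56796384] 0.027797485690988326 [-4.83885178e+00  2.00974933e+00  8.22341876e+01 -5.72696936e-03
  9.57166360e+01 -2.94215435e+00] 4.625
```

View pics/w2.png

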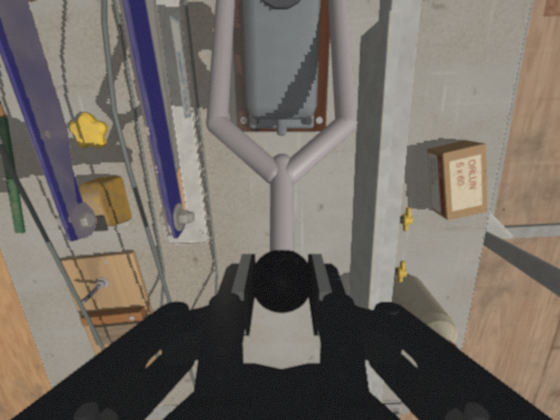

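The ball is pinched but about 4 mm off the pad centre: the width reads 28 mm and the ball sits slightly +y. I'll open, shift and re-pinch.

Emit:
move_arm --pt "0 0 0 0" --pt "0 0 0 0" --pt "0.4 0.1 0.2 0" --pt "0.4 0.1 0.2 0" --pt "0.4 0.1 0.2 0" --grip 0.55

```text
time: 5.25
position: [0.6425, -0.0246, 0.2862]
tool_rot: [[0.033, 0.999, -0.0], [0.999, -0.033, 0.0], [-0.0, -0.0, -1.0]]
force: [0.2, 0.2, 0.1]
grip_width: 0.0469
```

Emit:
move_arm --pt "0 0 0 0" --pt "0 0 0 0" --pt "0 0 0 0" --pt "0 0 0 0" --pt "0 0 0 0" --pt "0 0 0 0" --grip 0 --squeeze 40

```text
time: 6.0
position: [0.6418, -0.0247, 0.2866]
tool_rot: [[0.033, 0.999, -0.001], [0.999, -0.033, 0.0], [-0.0, -0.001, -1.0]]
force: [-8.2, 0.4, 2.7]
grip_width: 0.0278
```

Emit:
move_arm --pt "-0.5 -0.07 0.77 0" --pt "-1 -0.07 1.55 0" --pt "-1.4 -0.07 2.36 0" --pt "-1.83 -0.07 3.17 0" --pt "-2.2 -0.07 4 0" --pt "-2.53 -0.07 4.86 0" --pt "-2.82 -0.07 5.73 0" --pt "-3.08 -0.07 6.61 0" --pt "-3.08 -0.07 6.61 0"

```text
time: 7.12
position: [0.6407, -0.056, 0.2196]
tool_rot: [[0.034, 0.999, -0.0], [0.999, -0.034, -0.0], [-0.0, -0.0, -1.0]]
force: [-1.3, -1.7, 5.8]
grip_width: 0.0281
```

Run:
```python
from h import *
im=eyes.camera("wrist"); cv2.imwrite("pics/w3.png",im[:,:,::-1])
s=sensors.state();print(s["position"],s["force"],s["grip_width"],s["time"])
```

```text
[ 0.64073747 -0.05583888  0.22011476] [-2.26036071 -1.42346147  5.22260835] 0.027810346148600645 7.175
```

View pics/w3.png

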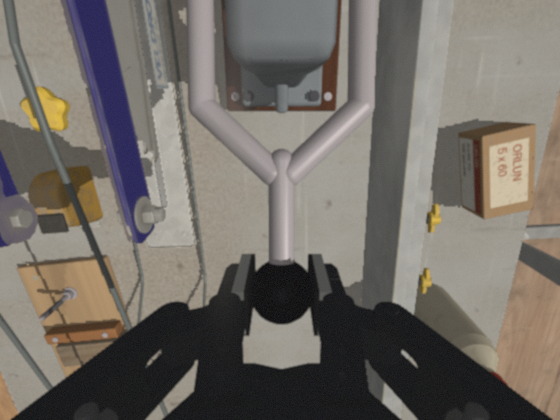

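The lever is still pinched (ball at (282,290)) and the force is about 5 N, as expected. Continuing down the arc.

Emit:
move_arm --pt "-0.21 0 0.89 0" --pt "-0.4 0 1.79 0" --pt "-0.53 0 2.7 0" --pt "-0.64 0 3.61 0" --pt "-0.72 0 5.44 0" --pt "-0.7 0 6.35 0" --pt "-0.64 0 7.27 0" --pt "-0.54 0 8.18 0" --pt "-0.4 0 9.08 0" --pt "-0.4 0 9.08 0"

```text
time: 8.43
position: [0.6407, -0.0595, 0.1294]
tool_rot: [[0.033, 0.999, 0.0], [0.999, -0.033, -0.0], [-0.0, 0.0, -1.0]]
force: [-3.9, -2.0, 5.1]
grip_width: 0.0276
```

Run:
```python
from h import *
im=eyes.camera("wrist"); cv2.imwrite("pics/w4.png",im[:,:,::-1])
s=sensors.state();print(s["position"],s["force"],s["grip_width"],s["time"])
```

```text
[ 0.64064487 -0.05957997  0.12966246] [-4.1825396  -0.96229294  5.24353596] 0.027756307508138556 8.475
```

View pics/w4.png

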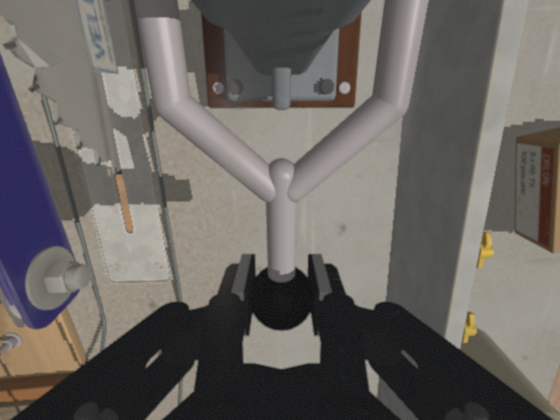

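Emit:
move_arm --pt "0.18 0 0.9 0" --pt "0.4 0 1.79 0" --pt "0.66 0 2.67 0" --pt "0.8 0 3.1 0" --pt "0.95 0 3.54 0" --pt "0.95 0 3.54 0"

```text
time: 9.22
position: [0.641, -0.05, 0.0944]
tool_rot: [[0.033, 0.999, 0.0], [0.999, -0.033, -0.0], [-0.0, 0.0, -1.0]]
force: [-3.9, -2.3, 7.0]
grip_width: 0.0279
```

Emit:
move_arm --pt "0.16 0 0.43 0" --pt "0.33 0 0.86 0" --pt "0.5 0 1.27 0" --pt "0.66 0 1.65 0" --pt "0.7 0 1.75 0" --pt "0.7 0 1.75 0" --pt "0.7 0 1.75 0" --pt "0.7 0 1.75 0"

```text
time: 10.22
position: [0.6412, -0.0429, 0.0773]
tool_rot: [[0.033, 0.999, 0.0], [0.999, -0.033, 0.0], [0.0, 0.0, -1.0]]
force: [-5.8, -0.2, 9.2]
grip_width: 0.0276
```

Run:
```python
from h import *
im=eyes.camera("wrist"); cv2.imwrite("pics/w5.png",im[:,:,::-1])
im=eyes.camera("side"); cv2.imwrite("pics/s5.png",cv2.resize(im[140:280,130:280,::-1],None,fx=4,fy=4,interpolation=cv2.INTER_CUBIC))
s=sensors.state();print(s["position"],s["force"],s["grip_width"],s["time"])
```

```text
[ 0.6412319  -0.04290067  0.0772799 ] [-6.24783508 -0.26469267  8.48858172] 0.02774668273549424 10.325
```

View pics/w5.png

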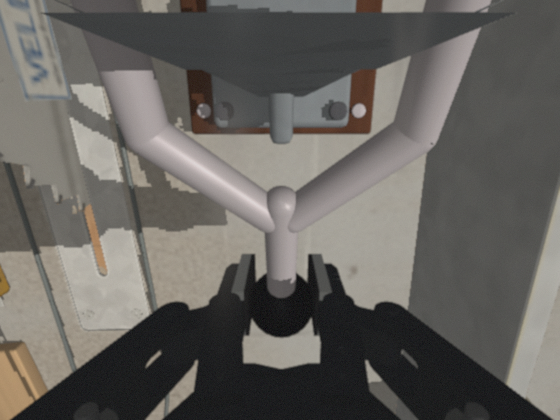

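View pics/s5.png

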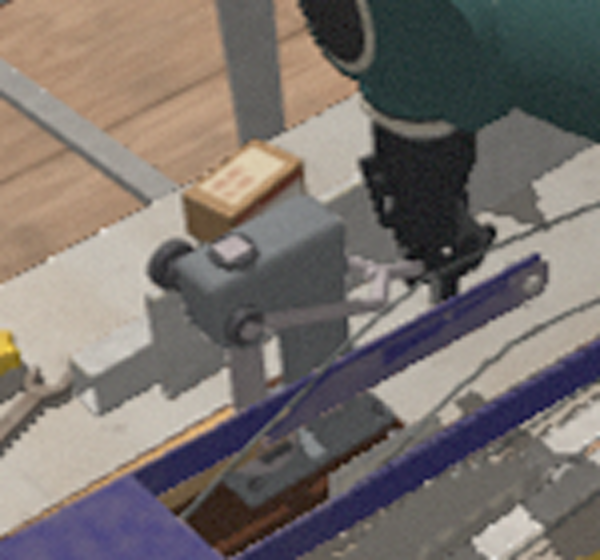

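The ram is fully down and the TCP has dropped 209.3 mm, which is the full stroke. I'll press 3 mm further to feel the stop.

Emit:
move_arm --pt "0.07 0 0.15 0" --pt "0.13 0 0.3 0" --pt "0.13 0 0.3 0" --pt "0.13 0 0.3 0"

```text
time: 10.82
position: [0.6413, -0.0415, 0.0743]
tool_rot: [[0.033, 0.999, 0.0], [0.999, -0.033, 0.0], [0.0, 0.0, -1.0]]
force: [-5.6, 0.4, 9.6]
grip_width: 0.028
```

Emit:
move_arm --pt "0.1 0 0.2 0" --pt "0.19 0 0.4 0" --pt "0.19 0 0.4 0" --pt "0.19 0 0.4 0"

```text
time: 11.32
position: [0.6413, -0.0397, 0.0705]
tool_rot: [[0.033, 0.999, 0.0], [0.999, -0.033, -0.0], [-0.0, 0.0, -1.0]]
force: [-8.0, -0.5, 11.4]
grip_width: 0.0275
```

Run:
```python
from h import *
im=eyes.camera("wrist"); cv2.imwrite("pics/w6.png",im[:,:,::-1])
s=sensors.state();print(s["position"],s["force"],s["grip_width"],s["time"])
```

```text
[ 0.64134044 -0.03970428  0.07050898] [-5.91935859  0.08489934 10.26191922] 0.027916157544865476 11.375
```

View pics/w6.png

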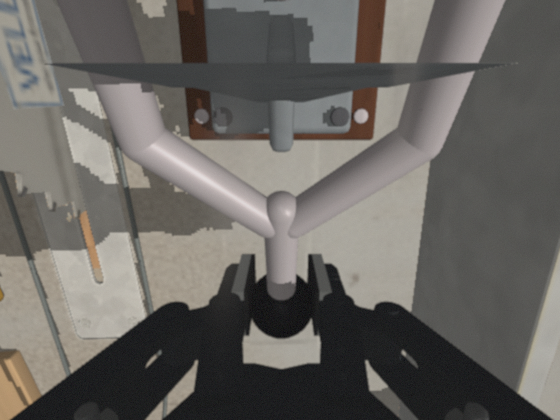

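The force rises only slowly (8.5 to about 10.5 N), so the ball may be creeping in the pads. I'll compare the ball's place in the fingers between pictures.

Run:
```python
import cv2,numpy as np
ims=[cv2.resize(cv2.imread(f"pics/w{i}.png")[240:350,220:345],None,fx=3,fy=2.7,interpolation=cv2.INTER_CUBIC) for i in (3,4,5,6)]
ims=[np.clip(i.astype(float)*2.2,0,255).astype(np.uint8) for i in ims]
cv2.imwrite("pics/cmp.png",np.vstack([np.hstack(ims[:2]),np.hstack(ims[2:])]))
```

```text
(no output)
```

View pics/cmp.png

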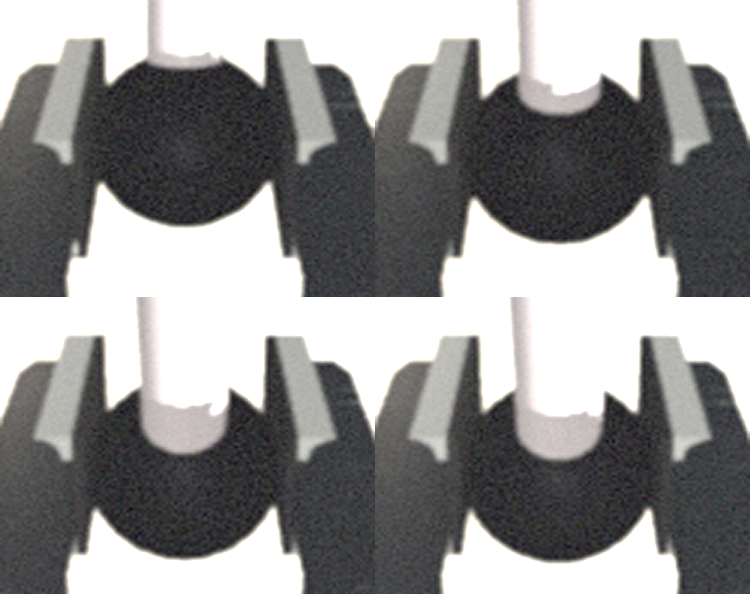

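In the fingers the ball has drifted about 15 px, which is up to 12 mm upward. I'll squeeze harder and press straight down until the stop shows clearly in the force.

Emit:
move_arm --pt "0 0 0 0" --pt "0 0 0 0" --pt "0 0 0.25 0" --pt "0 0 0.5 0" --pt "0 0 0.5 0" --squeeze 90

```text
time: 12.0
position: [0.6417, -0.0392, 0.0692]
tool_rot: [[0.033, 0.999, 0.002], [0.999, -0.033, 0.001], [0.001, 0.002, -1.0]]
force: [-26.5, 5.5, 46.5]
grip_width: 0.0265
```

The force jumped to 46 N and the motion stalled, so the lever is against its stop. Easing off and going back up the arc slowly.

Emit:
move_arm --pt "0 -0.05 -0.4 0" --pt "0 -0.1 -0.4 0" --pt "-0.18 -0.1 -0.8 0" --pt "-0.37 -0.1 -1.24 0" --pt "-0.7 -0.1 -2.09 0" --pt "-0.99 -0.1 -2.96 0" --pt "-1.25 -0.1 -3.84 0" --pt "-1.47 -0.1 -4.73 0" --pt "-1.65 -0.1 -5.63 0" --pt "-1.65 -0.1 -5.63 0" --squeeze 60

```text
time: 13.25
position: [0.6406, -0.0567, 0.122]
tool_rot: [[0.033, 0.999, 0.003], [0.999, -0.033, -0.001], [-0.001, 0.003, -1.0]]
force: [7.0, -4.0, 2.1]
grip_width: 0.027
```

Run:
```python
from h import *
im=eyes.camera("wrist"); cv2.imwrite("pics/w7.png",im[:,:,::-1])
s=sensors.state();print(s["position"],s["force"],s["grip_width"],s["time"])
```

```text
[ 0.64061255 -0.05661455  0.12147191] [ 8.00697567 -4.0356144   3.01197004] 0.0264255116328128 13.3
```

View pics/w7.png

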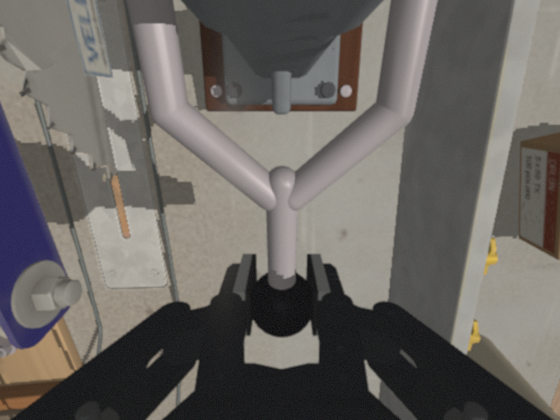

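Emit:
move_arm --pt "-0.14 0.05 -0.9 0" --pt "-0.24 0.05 -1.82 0" --pt "-0.3 0.05 -2.73 0" --pt "-0.32 0.05 -3.65 0" --pt "-0.3 0.05 -4.56 0" --pt "-0.24 0.05 -5.48 0" --pt "-0.14 0.05 -6.39 0" --pt "0 0.05 -7.29 0" --pt "0.18 0.05 -8.19 0" --pt "0.4 0.05 -9.08 0"

```text
time: 14.55
position: [0.6407, -0.0554, 0.2128]
tool_rot: [[0.035, 0.999, 0.002], [0.999, -0.035, -0.006], [-0.006, 0.002, -1.0]]
force: [2.1, -26.9, 10.2]
grip_width: 0.0268
```

Run:
```python
from h import *
im=eyes.camera("wrist"); cv2.imwrite("pics/w8.png",im[:,:,::-1])
s=sensors.state();print(s["position"],s["force"],s["grip_width"],s["time"])
```

```text
[ 0.64080092 -0.05510542  0.21415134] [ -3.58200946 -25.92470215  11.54990769] 0.02667927143290411 14.6
```

View pics/w8.png

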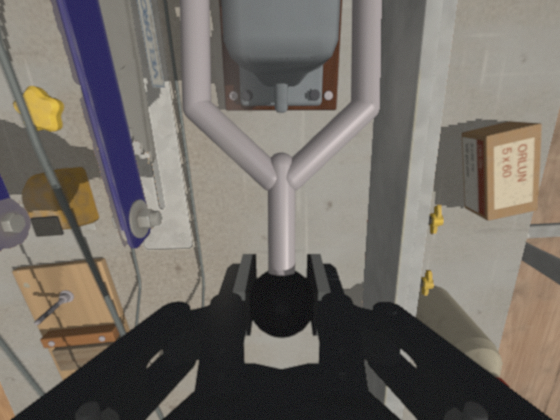

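There is a 26 N outward pull along -y, so my arc is slightly too close to the pivot. Easing 3 mm outward before continuing.

Emit:
move_arm --pt "-0.15 0 0 0" --pt "-0.3 0 0 0" --pt "-0.3 0 0 0" --squeeze 45

```text
time: 14.98
position: [0.6406, -0.0558, 0.2119]
tool_rot: [[0.033, 0.999, 0.001], [0.999, -0.033, -0.001], [-0.001, 0.001, -1.0]]
force: [2.3, -8.0, 5.2]
grip_width: 0.0269
```

Emit:
move_arm --pt "0.15 0 -0.88 0" --pt "0.4 0 -1.75 0" --pt "0.75 0 -2.6 0" --pt "1.1 0 -3.44 0" --pt "1.5 0 -4.25 0" --pt "1.9 0 -5.06 0" --pt "2.2 0 -5.6 0" --pt "2.2 0 -5.6 0"

```text
time: 15.98
position: [0.6414, -0.0345, 0.2692]
tool_rot: [[0.034, 0.999, 0.002], [0.999, -0.034, -0.003], [-0.003, 0.002, -1.0]]
force: [2.0, -14.5, 11.3]
grip_width: 0.0268
```

Run:
```python
from h import *
im=eyes.camera("wrist"); cv2.imwrite("pics/w9.png",im[:,:,::-1])
im=eyes.camera("side"); cv2.imwrite("pics/s9.png",cv2.resize(im[140:280,130:280,::-1],None,fx=4,fy=4,interpolation=cv2.INTER_CUBIC))
s=sensors.state();print(s["position"],s["force"],s["grip_width"],s["time"])
```

```text
[ 0.64134046 -0.03463947  0.26883963] [  1.96722112 -14.44846819  11.42589912] 0.02684481837619736 16.075
```

View pics/w9.png

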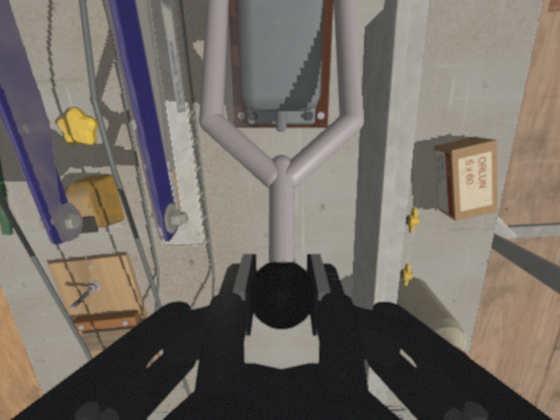

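View pics/s9.png

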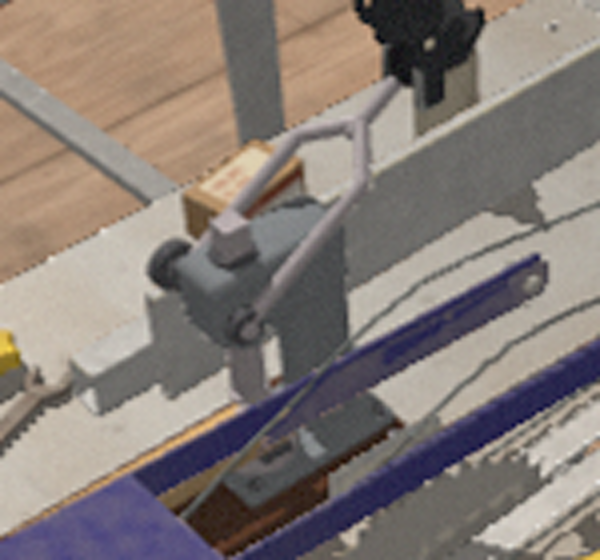

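In the side view the fork junction is at (360,128) and at rest it was at (353,118), so the lever is nearly up. Continuing a little.

Emit:
move_arm --pt "0.1 0 -0.4 0" --pt "0.35 0 -0.8 0" --pt "0.6 0 -1.2 0" --pt "0.75 0 -1.4 0" --pt "0.75 0 -1.4 0"

```text
time: 16.7
position: [0.6413, -0.0287, 0.2805]
tool_rot: [[0.035, 0.999, -0.001], [0.999, -0.035, -0.005], [-0.005, -0.001, -1.0]]
force: [7.4, -27.3, -2.5]
grip_width: 0.0267
```

Run:
```python
from h import *
im=eyes.camera("wrist"); cv2.imwrite("pics/w10.png",im[:,:,::-1])
im=eyes.camera("side"); cv2.imwrite("pics/s10.png",cv2.resize(im[140:280,130:280,::-1],None,fx=4,fy=4,interpolation=cv2.INTER_CUBIC))
s=sensors.state();print(s["position"],s["force"],s["grip_width"],s["time"])
```

```text
[ 0.64132936 -0.02875442  0.28045131] [  6.82406335 -25.69461411  -3.05479011] 0.02641285253739769 16.8
```

View pics/w10.png

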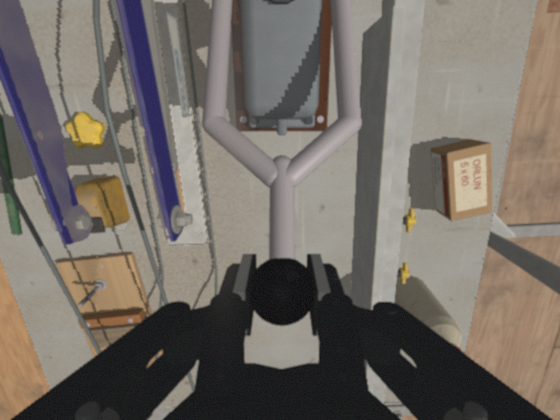

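View pics/s10.png

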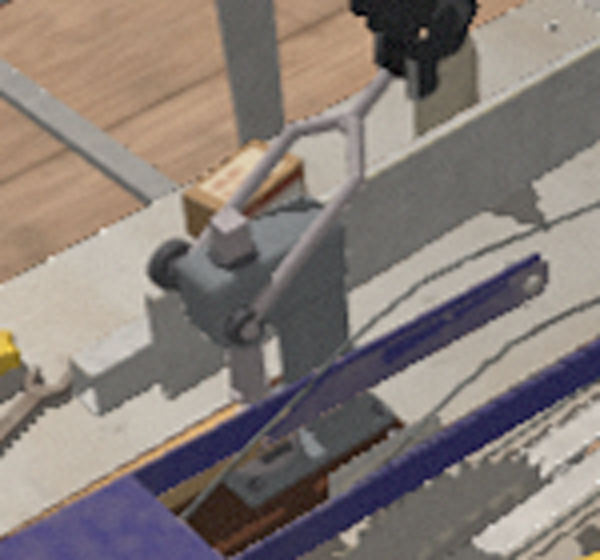

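The fork is at its rest place again, around (355,117), and Fz has turned negative, so the lever is on its rest stop. Relieving the sideways load, then letting go.

Emit:
move_arm --pt "-0.15 0 0 0" --pt "-0.35 0 0 0" --pt "-0.35 0 0 0"

```text
time: 17.18
position: [0.6413, -0.0292, 0.28]
tool_rot: [[0.033, 0.999, -0.001], [0.999, -0.033, 0.0], [0.0, -0.001, -1.0]]
force: [9.6, -2.8, -5.2]
grip_width: 0.0271
```

Emit:
move_arm --pt "0 0 0 0" --pt "0 0 0 0" --pt "0 0 0 0" --pt "0 0 0 0" --pt "0 0 0 0" --pt "0 0 0 0" --grip 1

```text
time: 17.92
position: [0.6411, -0.0292, 0.2816]
tool_rot: [[0.033, 0.999, 0.0], [0.999, -0.033, 0.0], [0.0, 0.0, -1.0]]
force: [0.3, 0.6, -0.2]
grip_width: 0.0852
```

Run:
```python
from h import *
im=eyes.camera("side"); cv2.imwrite("pics/s11.png",cv2.resize(im[140:280,130:280,::-1],None,fx=4,fy=4,interpolation=cv2.INTER_CUBIC))
s=sensors.state();print(s["position"],s["force"],s["grip_width"],s["time"])
```

```text
[ 0.64112182 -0.02924542  0.2815944 ] [-0.00364031  0.69312999  0.30038018] 0.08539669402332496 17.975
```

View pics/s11.png

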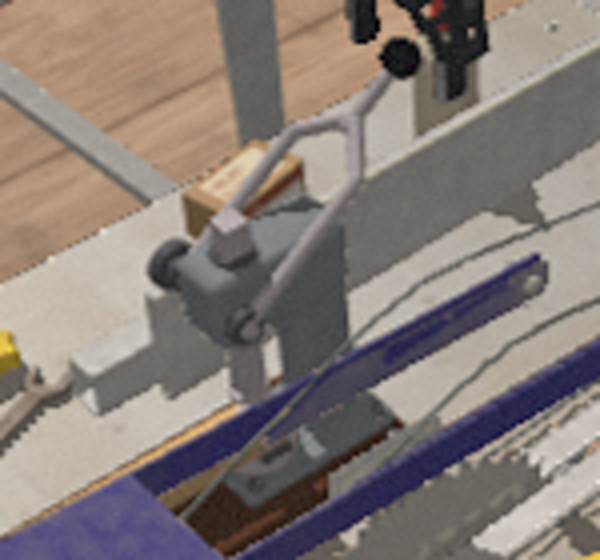

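The lever is at rest and released, with the ball back at its original place. Rising and moving over the bar.

Emit:
move_arm --pt "0 0 -3 0" --pt "0 0 -7 0" --pt "0 0 -11 0" --pt "2 0 -13 0" --pt "6 0 -13 0" --pt "11 0 -13 0" --pt "16 0 -13 0" --pt "21 0 -13 0" --pt "25 0 -13 0" --pt "26.8 0 -13 0"

```text
time: 19.23
position: [0.6498, 0.2405, 0.4112]
tool_rot: [[0.031, 1.0, -0.001], [1.0, -0.031, -0.0], [-0.0, -0.001, -1.0]]
force: [0.7, -0.1, 0.1]
grip_width: 0.0853
```

Emit:
move_arm --pt "0 0 3 0" --pt "0 0 7 0" --pt "0 0 11 0" --pt "0 0 14 0" --pt "0 0 16 0" --pt "0 0 16 0" --pt "0 0 16 0"

```text
time: 20.1
position: [0.6504, 0.2386, 0.2532]
tool_rot: [[0.033, 0.999, 0.002], [0.999, -0.033, 0.001], [0.001, 0.002, -1.0]]
force: [-0.4, -0.5, 1.0]
grip_width: 0.0852
```

Run:
```python
from h import *
C=cam("wrist"); im=eyes.camera("wrist"); cv2.imwrite("pics/w12.png",im[:,:,::-1]); np.savez("w12.npz",**C)
s=sensors.state();print(s["position"],s["force"],s["grip_width"],s["time"],C["p"])
R=np.array([.646,.1244]);a=np.radians(-1.82);yv=np.array([-np.sin(a),np.cos(a)]);xv=np.array([np.cos(a),np.sin(a)])
for t,(x,y,z) in dict(grip=(0,.115,.055),slot=(0,.17,.055),endL=(-.02,.195,.055),endR=(.02,.195,.055)).items():
    print(t,proj(C,[*(R+x*xv+y*yv),z]))
```

```text
[0.65040912 0.23862908 0.25337693] [-0.17999084  0.32675063 -0.17495089] 0.08541418423279754 20.15 [0.6523467  0.31984591 0.39646286]
grip [280.52958421 180.09446855]
slot [280.43972114 131.52877812]
endL [261.88254484 107.73539883]
endR [298.90550938 107.68924095]
```

View pics/w12.png

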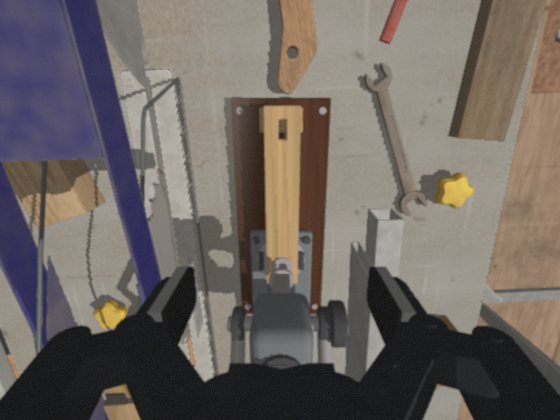

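The bar's slot is at (282,129), its end edge is at row 107, and the offcut and knobs are unmoved. Measuring the bar's edges precisely.

Run:
```python
from h import *
np.set_printoptions(precision=4,suppress=True)
C=dict(np.load("w12.npz")); im=cv2.imread("pics/w12.png")
hsv=cv2.cvtColor(im,cv2.COLOR_BGR2HSV)
m=((hsv[...,0]>10)&(hsv[...,0]<25)&(hsv[...,1]>90)&(hsv[...,2]>120)).astype(np.uint8)
L=[];Rr=[]
for r in range(136,262,3):
    c=np.where(m[r,245:320])[0]+245
    if len(c)<15: continue
    L.append(onz(C,(c.min()-.5,r),.055)); Rr.append(onz(C,(c.max()+.5,r),.055))
L=np.array(L);Rr=np.array(Rr)
w=Rr[:,0]-L[:,0]; print("width",np.median(w),w.min(),w.max())
ctr=(L+Rr)/2
for A in (L,Rr,ctr):
    k=np.polyfit(A[:,1],A[:,0],1); print("x at y=.2394:",np.polyval(k,.2394),"slope deg",np.degrees(np.arctan(k[0])))
crop=cv2.resize(im[95:290,235:335],None,fx=3,fy=3,interpolation=cv2.INTER_CUBIC); cv2.imwrite("pics/w12c.png",crop)
s=cv2.resize(m[95:290,235:335]*255,None,fx=3,fy=3,interpolation=cv2.INTER_NEAREST);cv2.imwrite("pics/w12m.png",np.hstack([crop,cv2.cvtColor(s,cv2.COLOR_GRAY2BGR)]))
```

```text
width 0.04060855294482224 0.037830838034083714 0.04205340314261474
x at y=.2394: 0.630878448327992 slope deg 1.4403606106597469
x at y=.2394: 0.6717716718571874 slope deg 2.3491227125493874
x at y=.2394: 0.6513196976663899 slope deg 1.8949361271603544
```

View pics/w12m.png

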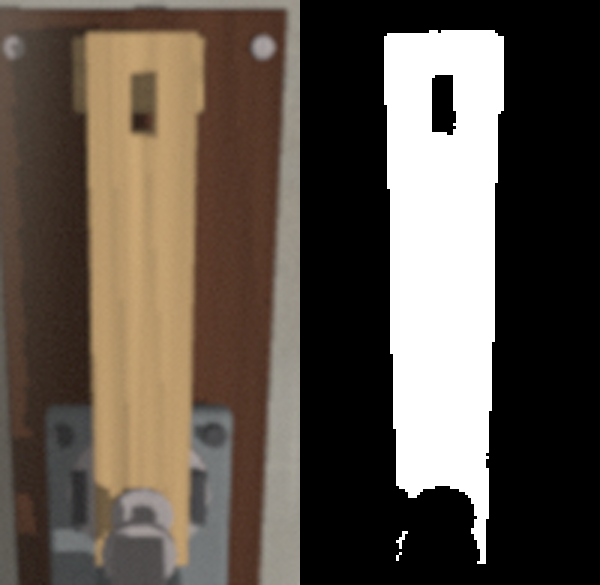

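The bar's middle line is at x = 0.6513 at the grip, with yaw -1.9°, matching the tool. Descending to grip it.

Emit:
move_arm --pt "0 0 3 0" --pt "0.1 0.1 7 0" --pt "0.3 0.1 11 0" --pt "0.3 0.1 15 0" --pt "0.3 0.1 18 0" --pt "0.3 0.1 20.5 0" --pt "0.3 0.1 22 0" --pt "0.3 0.1 22.6 0" --pt "0.3 0.1 22.6 0" --pt "0.3 0.1 22.6 0"

```text
time: 21.4
position: [0.6516, 0.2418, 0.0268]
tool_rot: [[0.033, 0.999, 0.001], [0.999, -0.033, 0.0], [0.001, 0.001, -1.0]]
force: [0.5, -0.3, -0.5]
grip_width: 0.0855
```

Emit:
move_arm --pt "0 0 0 0" --pt "0 0 0 0" --pt "0 0 0 0" --pt "0 0 0 0" --pt "0 0 0 0" --pt "0 0 0 0" --pt "0 0 0 0" --grip 0 --squeeze 50

```text
time: 22.28
position: [0.6512, 0.2417, 0.026]
tool_rot: [[0.033, 0.999, 0.0], [0.999, -0.033, 0.0], [0.0, 0.0, -1.0]]
force: [-1.6, -0.3, 5.3]
grip_width: 0.039
```

Run:
```python
from h import *
im=eyes.camera("wrist"); cv2.imwrite("pics/w13.png",im[:,:,::-1])
s=sensors.state();print(s["position"],s["force"],s["grip_width"],s["time"])
```

```text
[0.6512297  0.24163238 0.02602999] [-1.333786    0.0798578   5.69873911] 0.039203835264441926 22.325
```

View pics/w13.png

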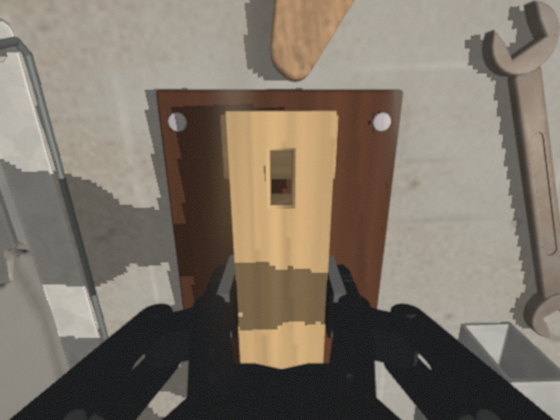

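The bar is gripped (39 mm). Lifting 15 mm, then drawing it out along +y.

Emit:
move_arm --pt "0 0 0 0" --pt "0 0 -0.4 0" --pt "0 0 -0.8 0" --pt "0 0 -1.2 0" --pt "0 0 -1.5 0" --pt "0 0 -1.5 0" --squeeze 70

```text
time: 23.08
position: [0.6512, 0.2416, 0.0409]
tool_rot: [[0.033, 0.999, 0.0], [0.999, -0.033, 0.0], [0.0, 0.0, -1.0]]
force: [-0.1, 0.3, -2.2]
grip_width: 0.0391
```

Emit:
move_arm --pt "0.7 0 0 0" --pt "1.7 0 0 0" --pt "2.9 0 0 0" --pt "4.2 0 0 0" --pt "5.5 0 0 0" --pt "6.8 0 0 0" --pt "8.1 0 0 0" --pt "9.3 0 0 0" --pt "10.2 0 0 0" --pt "10.5 0 0 0"

```text
time: 24.32
position: [0.6545, 0.3471, 0.0405]
tool_rot: [[0.033, 0.999, -0.0], [0.999, -0.033, -0.0], [-0.0, -0.0, -1.0]]
force: [0.1, 0.2, -2.1]
grip_width: 0.0393
```

Run:
```python
from h import *
im=eyes.camera("wrist"); cv2.imwrite("pics/w14.png",im[:,:,::-1])
im=eyes.camera("top"); cv2.imwrite("pics/t14.png",cv2.resize(im[110:200,120:310,::-1],None,fx=4,fy=4,interpolation=cv2.INTER_CUBIC))
s=sensors.state();print(s["position"],s["force"],s["grip_width"],s["time"])
```

```text
[0.65451175 0.34667803 0.04054781] [ 0.36579448  0.11339585 -2.33570862] 0.03894602653358333 24.425
```

View pics/t14.png

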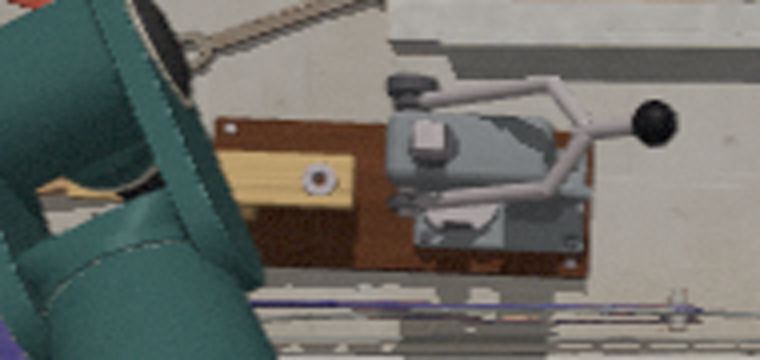

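View pics/w14.png

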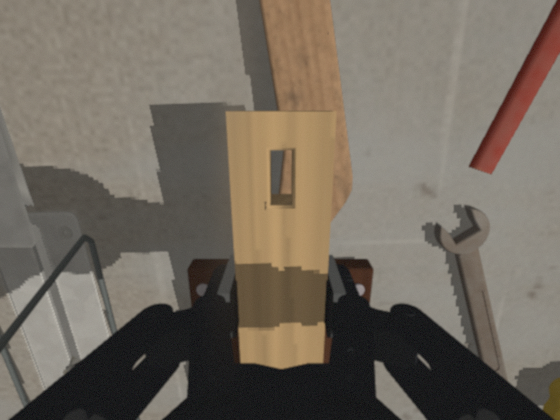

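The top view shows the bar clear of the press head with the collar at (320,180) in the crop, apparently seated on the wood. Lifting straight up.

Emit:
move_arm --pt "0 0 -1 0" --pt "0 0 -3 0" --pt "0 0 -6 0" --pt "0 0 -10 0" --pt "0 0 -14 0" --pt "0 0 -18 0" --pt "0 0 -22 0" --pt "0 0 -25.5 0" --pt "0 0 -27.5 0" --pt "0 0 -28 0"

```text
time: 25.68
position: [0.6546, 0.3464, 0.3223]
tool_rot: [[0.033, 0.999, 0.002], [0.999, -0.033, 0.001], [0.001, 0.002, -1.0]]
force: [0.2, -0.3, -2.0]
grip_width: 0.0388
```

Run:
```python
from h import *
im=eyes.camera("wrist"); cv2.imwrite("pics/w15.png",im[:,:,::-1])
im=eyes.camera("side"); cv2.imwrite("pics/s15.png",im[:,:,::-1])
s=sensors.state();print(s["position"],s["force"],s["grip_width"],s["time"],s["joint_positions"])
```

```text
[0.65449075 0.34644732 0.32018191] [ 0.29020343  0.25358343 -2.60722297] 0.03893643209664789 25.775 [2.59198122e+01 1.45127850e+01 6.55147632e+01 2.15617598e-03
 9.99988478e+01 2.78134443e+01]
```

View pics/s15.png

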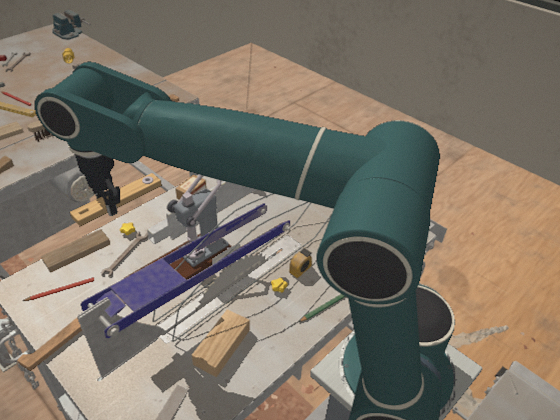

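Emit:
move_arm --pt "-0.5 -1 0 0" --pt "-2 -2.5 0 0" --pt "-4.5 -4.5 0 0" --pt "-8 -6.5 0 -0.01" --pt "-12 -8.5 0 -0.02" --pt "-16 -10.5 0 -0.03" --pt "-20 -12.5 0 -0.035" --pt "-24 -14.5 0 -0.045" --pt "-28 -16.5 0 -0.05" --pt "-31 -18 0 -0.055"

```text
time: 27.02
position: [0.4627, 0.0414, 0.3195]
tool_rot: [[-0.022, 1.0, -0.001], [1.0, 0.022, -0.0], [-0.0, -0.001, -1.0]]
force: [0.4, -1.4, -1.9]
grip_width: 0.0388
```

Run:
```python
from h import *
s=sensors.state();p=np.array(s["position"]);R=np.array(s["tool_rot"]);print(p,R,s["force"],s["joint_positions"],s["time"])
print(R.T@(np.array([.355,-.259,.32])-p))
```

```text
[0.46268434 0.0413617  0.31949495] [[-2.17822746e-02  9.99762358e-01 -8.71881720e-04]
 [ 9.99762735e-01  2.17821975e-02 -9.78495214e-05]
 [-7.88347684e-05 -8.73806239e-04 -9.99999615e-01]] [ 0.4054125  -1.36390457 -1.93485196] [ 1.96402015e+00 -2.03959856e+01  9.91885272e+01 -3.96734703e-03
  1.01257576e+02  7.15118199e-01] 27.025
[-0.29794486 -0.11420173 -0.00038177]
```

Emit:
move_arm --pt "-2 -0.8 0 0" --pt "-5 -2 0 -0.01" --pt "-9 -3.5 0 -0.02" --pt "-13 -5 0 -0.03" --pt "-17 -6.5 0 -0.035" --pt "-21 -8 0 -0.04" --pt "-25 -9.5 0 -0.05" --pt "-28 -10.7 0 -0.056" --pt "-29.8 -11.4 0 -0.056" --pt "-29.8 -11.4 0 -0.056"

```text
time: 28.28
position: [0.356, -0.2582, 0.3194]
tool_rot: [[-0.076, 0.997, -0.001], [0.997, 0.076, 0.001], [0.001, -0.001, -1.0]]
force: [0.2, 0.1, -2.3]
grip_width: 0.0389
```

Run:
```python
from h import *
for n in ("wrist","side","top"):
    C=cam(n); im=eyes.camera(n); cv2.imwrite(f"pics/{n[0]}16.png",im[:,:,::-1]); np.savez(f"{n[0]}16.npz",**C)
s=sensors.state();print(s["position"],s["tool_rot"],s["force"],s["grip_width"],s["time"],s["joint_positions"])
```

```text
[ 0.35693642 -0.25705156  0.32012009] [[-7.83153587e-02  9.96928584e-01 -3.19917974e-04]
 [ 9.96928504e-01  7.83155094e-02  4.89467037e-04]
 [ 5.13018219e-04 -2.80602560e-04 -9.99999829e-01]] [ 0.23390981  0.70798219 -1.94836776] 0.038958179727781 28.425 [-3.90901349e+01 -2.36284864e+01  1.01471076e+02  1.04444584e-02
  1.02189321e+02 -4.35796763e+01]
```

View pics/w16.png

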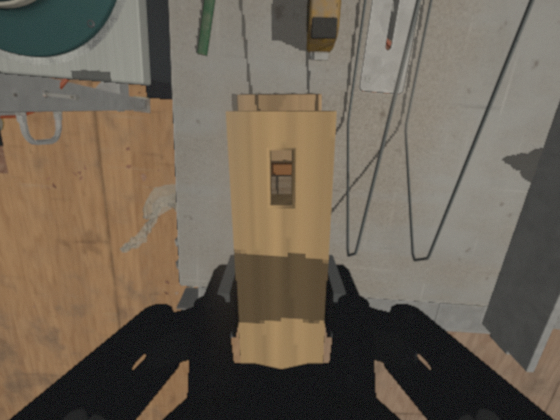

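View pics/s16.png

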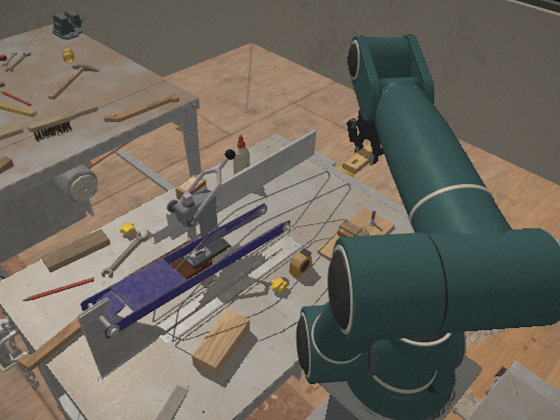

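View pics/t16.png

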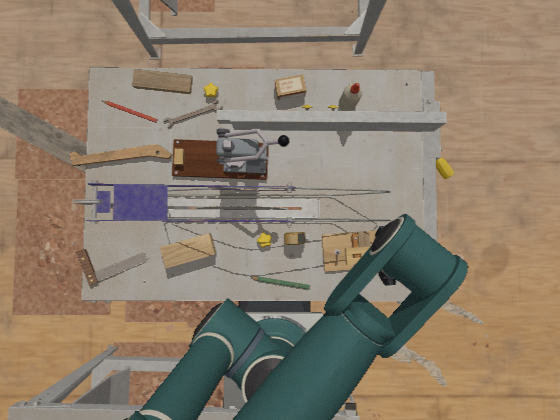

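The bar is level above the jig, and the slot is at (283,178) in the wrist view. I'll shift aside once, so that the wrist camera itself sees both studs past the bar, and check the top-camera estimate.

Emit:
move_arm --pt "-2 1.5 0 0" --pt "-4 3.5 0 0" --pt "-6 5.5 0 0" --pt "-8 7.5 0 0" --pt "-10 9 0 0" --pt "-10 9 0 0" --pt "-10 9 0 0"

```text
time: 29.3
position: [0.4546, -0.3496, 0.3205]
tool_rot: [[-0.079, 0.997, -0.0], [0.997, 0.079, 0.0], [0.0, -0.0, -1.0]]
force: [-0.2, 0.2, -1.7]
grip_width: 0.039
```

Run:
```python
from h import *
s=sensors.state()
for n in ("wrist","top"):
    C=cam(n); im=eyes.camera(n); cv2.imwrite(f"pics/{n[0]}17.png",im[:,:,::-1]); np.savez(f"{n[0]}17.npz",p0=s["position"],R0=s["tool_rot"],**C)
print(s["position"],s["tool_rot"],s["force"],s["grip_width"],s["time"])
C=cam("wrist")
for X in ([.3638,-.3737,.067],[.3502,-.2046,.067]): print(proj(C,X))
```

```text
[ 0.45456407 -0.34959085  0.32047709] [[-7.87460665e-02  9.96894671e-01 -2.68791792e-04]
 [ 9.96894642e-01  7.87461558e-02  3.39434904e-04]
 [ 3.59547167e-04 -2.41227934e-04 -9.99999906e-01]] [-0.22115061  0.23991216 -1.73507187] 0.03897935995816944 29.3
[213.66876391 183.12472761]
[203.09141582  42.95058523]
```

View pics/w17.png

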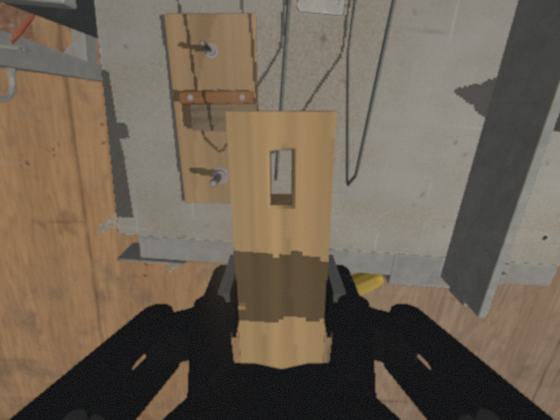

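Both studs are visible here, the thin one near (208,47) and the thick one near (217,180). Zooming in to measure.

Run:
```python
import cv2,numpy as np
im=cv2.imread("pics/w17.png")
a=cv2.resize(im[25:75,180:240],None,fx=6.5,fy=6.5,interpolation=cv2.INTER_CUBIC)
b=cv2.resize(im[155:205,190:250],None,fx=6.5,fy=6.5,interpolation=cv2.INTER_CUBIC)
cv2.imwrite("pics/w17s.png",np.hstack([a,b]))
cv2.imwrite("pics/w17bar.png",cv2.resize(im[95:225,215:350],None,fx=4.5,fy=4.5,interpolation=cv2.INTER_CUBIC))
t=cv2.imread("pics/t17.png"); cv2.imwrite("pics/t17c.png",cv2.resize(t[215:285,310:420],None,fx=7,fy=7,interpolation=cv2.INTER_CUBIC))
```

```text
(no output)
```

View pics/w17s.png

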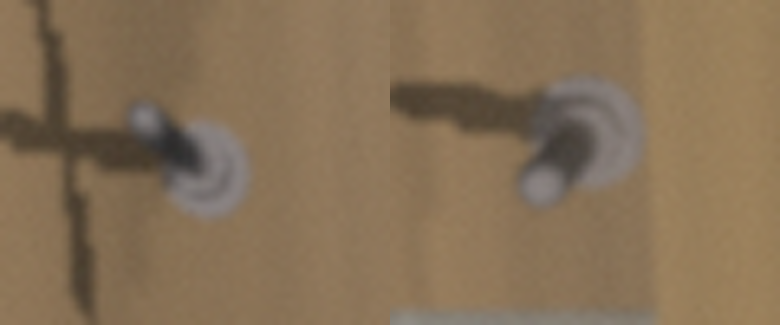

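View pics/w17bar.png

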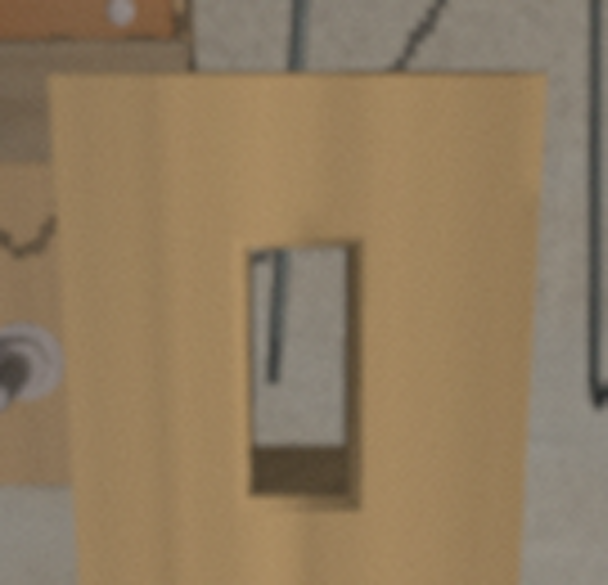

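View pics/t17c.png

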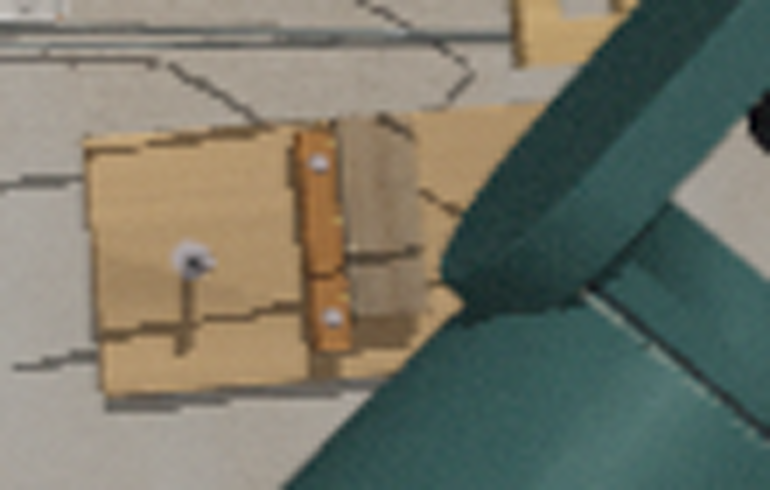

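Run:
```python
from h import *
np.set_printoptions(precision=4,suppress=True)
d=np.load("w17.npz"); C={k:d[k] for k in("f","c","p","R")}; p0=d["p0"];R0=d["R0"]
th=onz(C,(201.7,42.7),.067); tk=onz(C,(212.7,183.3),.067)
print("wrist thin",th,"thick",tk,"dist",np.linalg.norm(th-tk))
z=p0[2]+.029
for n,u in dict(slot=(282,177.9),eL=(225.3,111.1),eR=(336.2,110.7)).items():
    X=onz(C,u,z); print(n,X,"tool",R0.T@(X-p0))
thA=(th[:2]+[.3502,-.2046])/2; tkA=(tk[:2]+[.3638,-.3737])/2
y=thA-tkA; print("avg",thA,tkA,np.linalg.norm(y),"yaw",np.degrees(np.arctan2(y[1],y[0]))-90)
print("w yaw",np.degrees(np.arctan2((th-tk)[1],(th-tk)[0]))-90)
```

```text
wrist thin [ 0.3487 -0.2043  0.067 ] thick [ 0.3626 -0.3737  0.067 ] dist 0.17001215184596308
slot [ 0.45   -0.2945  0.3495] tool [ 0.0553 -0.0002 -0.029 ]
eL [ 0.4275 -0.2715  0.3495] tool [ 0.08   -0.0208 -0.029 ]
eR [ 0.4676 -0.2682  0.3495] tool [ 0.0801  0.0194 -0.029 ]
avg [ 0.3494 -0.2044] [ 0.3632 -0.3737] 0.16982899325720274 yaw 4.657069289285573
w yaw 4.7158508134077834
```

The wrist and top cameras agree on the studs to 1.5 mm, and the wrist-measured spacing is 170.0 mm. The slot sits 55.3 mm ahead of the grip on the tool axis, so the target TCP is (0.354,-0.2595), z 0.071. Moving back over the studs and starting down.

Emit:
move_arm --pt "2 -2 0 -0.003" --pt "4 -4 0 -0.003" --pt "6.5 -6 0 -0.003" --pt "8.7 -8.3 0 -0.003" --pt "9.8 -9.3 0 -0.003" --pt "9.8 -9.3 0 -0.003" --pt "9.8 -9.3 0 -0.003"

```text
time: 30.28
position: [0.3546, -0.2603, 0.3206]
tool_rot: [[-0.081, 0.997, 0.0], [0.997, 0.081, -0.0], [-0.0, 0.0, -1.0]]
force: [0.2, -0.3, -2.6]
grip_width: 0.0387
```

Emit:
move_arm --pt "0 0 2 0" --pt "0 0 5 0" --pt "0 0 8.5 0" --pt "0 0 12 0" --pt "0 0 15 0" --pt "0 0 17.5 0" --pt "0 0 19.5 0" --pt "0 0 20.5 0" --pt "0 0 20.5 0" --pt "0 0 20.5 0"

```text
time: 31.52
position: [0.3545, -0.2603, 0.1165]
tool_rot: [[-0.081, 0.997, 0.001], [0.997, 0.081, -0.001], [-0.001, 0.001, -1.0]]
force: [-0.1, 0.1, -2.0]
grip_width: 0.0391
```

Run:
```python
from h import *
np.set_printoptions(precision=4,suppress=True)
s=sensors.state(); p=np.array(s["position"]);R=np.array(s["tool_rot"]);print(p,R.ravel(),s["force"],s["grip_width"],s["time"])
print("to go (tool cm)",100*R.T@(np.array([.3539,-.2595,.071])-p), "bush/slot err mm",1e3*((p+R@[.0553,0,0])[:2]-[.3494,-.2044]),1e3*((p-R@[.1147,0,0])[:2]-[.3632,-.3737]))
for n in ("wrist","side"):
    C=cam(n); im=eyes.camera(n); cv2.imwrite(f"pics/{n[0]}18.png",im[:,:,::-1])
```

```text
[ 0.3545 -0.2603  0.1165] [-0.0809  0.9967  0.0009  0.9967  0.0809 -0.0007 -0.0008  0.0008 -1.    ] [-0.0745  0.0679 -2.021 ] 0.0391342253419952 31.525
to go (tool cm) [ 0.0898 -0.0563  4.545 ] bush/slot err mm [ 0.618  -0.7975] [ 0.5739 -0.94  ]
```

View pics/w18.png

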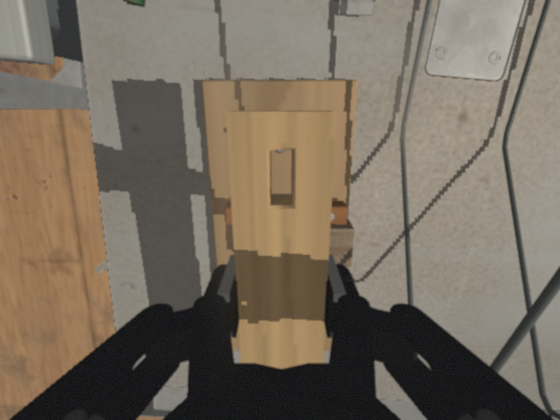

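View pics/s18.png

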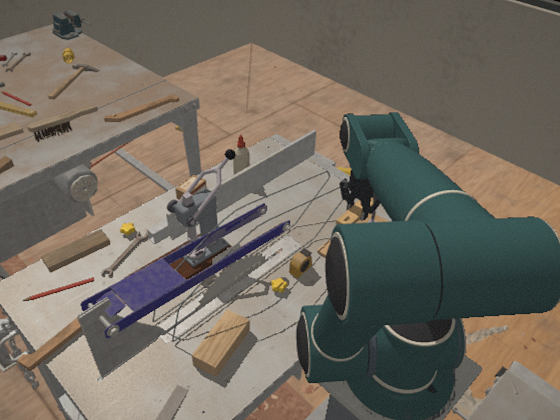

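Emit:
move_arm --pt "0.1 -0.06 0.7 0" --pt "0.1 -0.06 1.5 0" --pt "0.1 -0.06 2.3 0" --pt "0.1 -0.06 3 0" --pt "0.1 -0.06 3.7 0" --pt "0.1 -0.06 4.2 0" --pt "0.1 -0.06 4.5 0" --pt "0.1 -0.06 4.5 0" --pt "0.1 -0.06 4.5 0" --pt "0.1 -0.06 4.5 0"

```text
time: 32.88
position: [0.3536, -0.2592, 0.0708]
tool_rot: [[-0.081, 0.997, 0.0], [0.997, 0.081, -0.0], [-0.0, 0.0, -1.0]]
force: [0.2, -0.0, -2.5]
grip_width: 0.0391
```

Run:
```python
from h import *
np.set_printoptions(precision=4,suppress=True)
s=sensors.state(); p=np.array(s["position"]);R=np.array(s["tool_rot"]);print(p,R.ravel(),s["force"],s["grip_width"],s["time"])
print("to go (tool cm)",100*R.T@(np.array([.3539,-.2595,.071])-p), "slot/bush err mm",1e3*((p+R@[.0553,0,0])[:2]-[.3494,-.2044]),1e3*((p-R@[.1147,0,0])[:2]-[.3632,-.3737]))
C=cam("wrist"); im=eyes.camera("wrist"); cv2.imwrite("pics/w19.png",cv2.resize(im[100:230,215:350,::-1],None,fx=4.5,fy=4.5,interpolation=cv2.INTER_CUBIC))
q=lambda X:(proj(C,X)+.5-[215,100])*4.5
print("exp thin top",q([.3494,-.2044,.067]),"slot centre top/bottom",q(p+R@[.0553,0,-.029]),q(p+R@[.0553,0,-.011]))
im=eyes.camera("top"); cv2.imwrite("pics/t19.png",cv2.resize(im[120:290,230:430,::-1],None,fx=3.4,fy=3.4,interpolation=cv2.INTER_CUBIC))
```

```text
[ 0.3536 -0.2592  0.0708] [-0.0809  0.9967  0.0002  0.9967  0.0809 -0.0002 -0.0002  0.0002 -1.    ] [ 0.1627 -0.0232 -2.4523] 0.039143982168297085 32.875
to go (tool cm) [-0.0376  0.0312 -0.019 ] slot/bush err mm [-0.3169  0.3679] [-0.3595  0.2255]
exp thin top [307.4023 289.1157] slot centre top/bottom [306.2191 352.7412] [305.3609 312.0002]
```

View pics/w19.png

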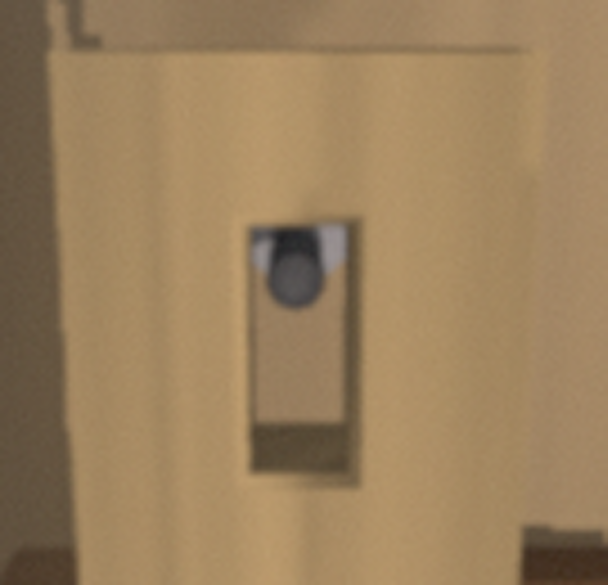

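View pics/t19.png

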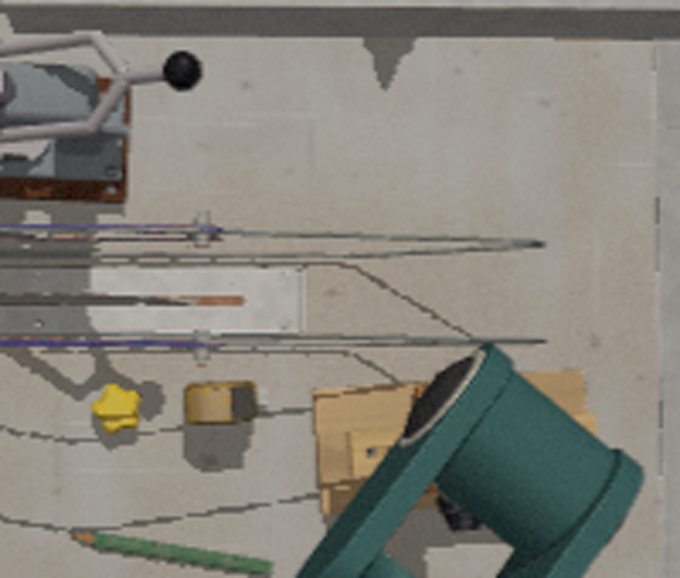

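Run:
```python
import cv2,numpy as np
a=cv2.imread("pics/s15.png")[160:240,60:170]
b=cv2.imread("pics/s16.png")[110:190,320:400]
cv2.imwrite("pics/z.png",np.hstack([cv2.resize(a,(550,400),interpolation=cv2.INTER_CUBIC),cv2.resize(b,(250,400)[:2],interpolation=cv2.INTER_CUBIC)]))
```

```text
(no output)
```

View pics/z.png

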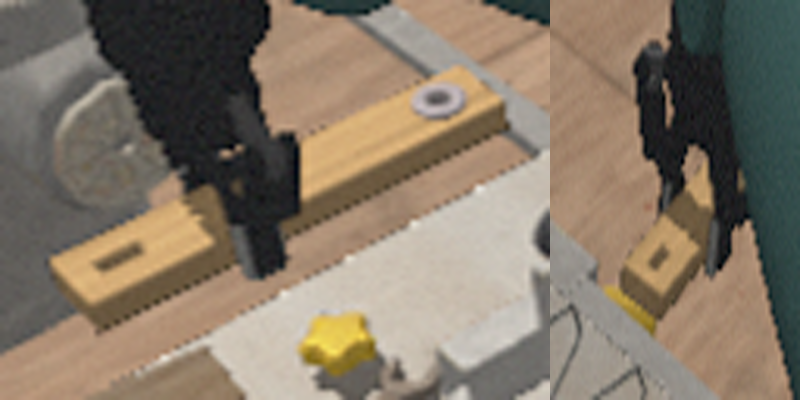

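Emit:
move_arm --pt "0 -0.04 0 0" --pt "0 -0.08 0 0" --pt "0 -0.08 0 0" --pt "0 -0.08 0 0" --pt "0 -0.08 0 0"

```text
time: 33.6
position: [0.3527, -0.2592, 0.0706]
tool_rot: [[-0.081, 0.997, -0.0], [0.997, 0.081, -0.0], [-0.0, -0.0, -1.0]]
force: [-0.2, -1.6, -2.3]
grip_width: 0.0391
```

The collar lies flat on the wood at (438,98) in the zoom, so the bush is home. I'll check that everything is still, then hand in.

Run:
```python
from h import *
from bench import arm
im=eyes.camera("wrist"); cv2.imwrite("pics/w20.png",im[:,:,::-1])
s=sensors.state(); print(s["position"],np.abs(s["joint_vel"]).max(),s["force"],s["grip_width"],s["time"])
print(arm.close_job())
```

```text
[ 0.35266411 -0.25914384  0.07057411] 0.110794407095253 [-0.84310372 -0.1248356  -2.2131319 ] 0.03884795895151195 33.65
the job is handed in; nothing more can be done
None
```

I pressed the bush home, brought the lever back up under control, and finished with the bar held above the jig's two studs. I handed the job in at 33.65 s; no verdict came back.

**Press:** I pinched the lever ball and pulled it to its stop, which showed as a jump to 46 N. The ball had crept several mm in the fingers on the way down, so I raised the squeeze to reach the stop for certain. On the way back up there was a side load of about 26 N at the ball. I eased it off twice, and let go only with the lever on its rest stop. The side view afterwards showed the collar flat on the wood.

**Carry:** I drew the bar out 105 mm and lifted it until its underside was at about 0.33 m. I then carried it over the guard to the jig.

**Last checks:**
- **Studs:** the wrist and top cameras agreed on the stud positions to about 1.5 mm, and their measured spacing was 170.0 mm.
- **Thin stud:** seen through the slot, the thin stud was about 1 mm off centre. I shifted 0.8 mm towards it and did not measure it again.
- **Thick stud:** by calculation the bush is within about 1 mm. I could not see the bush over the thick stud at the end, because the gripper and arm hid it.
- **Height:** the bar should be about 15 mm above the studs. That comes from the TCP height at the grip, not from a direct measurement.
- **Hold:** the bar was still and gripped at 39 mm, with only its own weight on the wrist (about 2 N), so nothing of the jig is being touched.
- **Rest of the scene:** the lever looked at rest, and the offcut, star knob and tape looked unmoved.

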